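# Pack the sampling kit in layers and lock the retaining bar

### The job

Pack the sampling kit carrier from the bottom up: lay the clear sample tray with the blue end clips, which lies beside the small carton, flat in the blue well, then lay the forceps flat in the two blue saddles so that they cross over the tray. Last, pull up the black plunger knob, slide the orange bar along its rail until it lies over the forceps, and let the pin drop into the locking hole. Leave the bottles, the carton and the cup where they stand.

Things in the scene. Friction and masses are not known exactly. Their poses are not given: they have to be found in the camera images.
- tray_center (a point): centre of the clear sample tray with blue end clips (loose, 0.1 kg), 10 mm above its underside: solid part 68 (x) x 122 (y) x 20 mm high; its thin clear lid (72 x 126, up to 27 mm high) shows but bears nothing and does not stop fingers. Grasp across the 68 mm. Half a turn makes no difference. Starts flat on the worktop left or right of the carrier (swaps sides with the forceps).
- forceps_center (a point): centre of the straight steel forceps (loose, 30 g): 132 mm long (x), 12 mm wide (y), 8 mm thick, the point is half-way up. Start flat on the worktop on the other side of the carrier. Either end may point either way.
- well (a point): centre of the well floor, 6 mm above the worktop; axes of the carrier: z up, x toward the rail, y toward the bar's parked end. The tray lies with its long side along y: inside 76 (x) x 130 mm (y), blue walls 12 mm above the floor; both long walls are open for fingers from y = -26 to +38 mm, down to the base plate.
- saddle (a point): middle between the two forceps saddles at their slot floors: 36 mm above the worktop, at y = -42 mm of well, same axes. The forceps lie along x, centred here. Blue blocks from 44 to 72 mm either side in x, 30 mm wide in y, each with a slot 20 mm wide, 7 mm deep, open at its ends. Between the blocks all is free above the tray.
- knob (a point): middle of the grip of the black plunger knob, 25 mm diameter, 15 mm high; 85.5 mm above the worktop with the pin down. Under it a dark carriage 34 x 40 mm, top at 59 mm, with an 18 mm steel collar up to 67 mm. It rides with the bar at x = +95 mm of well from y = +85 (parked) to -42 mm (locked); axes as the carrier's.
- retainer (a joint): travel of the carriage with the orange bar, m: 0 = parked, bar clear beyond the tray's end (all starts); 0.127 = end stop, bar over the forceps and pin over its locking hole; grows toward -y of the carrier; 1 N friction. The bar is 36 mm wide, underside 48 mm and top 53 mm above the worktop, and reaches from the rail over the well to x = -74 mm.
- plunger (a joint): lift of knob and pin, m: 0 = pin fully in a hole (all starts); sprung down (3 N at 0, 6 N at 0.012); pin clear of the hole above 0.009, lifts to 0.017 at most. Holes only at both ends of the travel, with 2.5 mm play each way along the rail; between them the lowered pin rides on the rail at about 0.008.
- carrier: the kit carrier, fixed to the worktop: grey base plate 200 x 200 x 6 mm, from -85 to +115 mm in x and in y of this origin, black rim 12 mm high. Origin on the worktop under well, same axes. The rail (26 mm wide, 40 mm high) runs along y at x = +95 mm. Nothing on it stands higher than the knob.
- glass_bottle: bystander: 250 ml bottle with blue cap, 69 mm diameter, 140 mm high, origin at the centre of its underside
- small_carton: bystander: small upright carton 32 x 46 x 62 mm, standing close beside the tray at the start, origin at the centre of its underside
- white_cup: bystander: small white cup upside down, 31 mm diameter, 32 mm high, standing close beside one end of the forceps at the start, origin at the centre of its underside
- sample_tray: the sample tray, origin at the centre of its underside; axes as tray_center
- tweezers: the forceps, origin at the centre of their underside; axes as forceps_center
Things that resemble listed ones, but are neither listed nor needed, are in the scene too. Leave any green, purple or red look-alike of the sample_tray alone.

How it is judged:
By the outcome, as a careful person would: the job done as asked, in the order asked, and still so for the second after the job is handed in, with the robot touching nothing.
It also fails if it takes over 67 s, if anything falls off the work surface, if the arm or the gripper's body presses on something with over 40 N, if the wrist force passes 120 N, or if a joint passes its speed limit or range.

### The arm

A 6-joint arm with a two-finger parallel gripper is mounted at the origin on a cart in front of the work surface, level with it; the furniture and walls round the work are solid. World frame = base frame: x ahead of the robot, y to its left, z up, the work surface at z = 0. Lengths are in m, angles in degrees, forces in N, time in s.
With the tool pointing down it reaches from about 0.35 to 0.875 m from the base axis. Payload 4.2 kg.
Tool frame: the origin (TCP) lies on the centre line of the jaws, within the pads' length; the fingertips stand tip_reach ahead of it and the grasp point (between the pads) is the TCP (tip_reach is the distance from the TCP to the fingertips, in m); z points along the fingers, y is the line along which they close (so a half turn about z gives the same grasp; the last joint's range is limited). The gripper opens to 87 mm and grips with 3 to 60 N. Pads are 19 mm wide; open, the fingers measure 117 mm over their backs; the gripper's body (75 mm by 190 mm) begins 51 mm behind the grasp point.
Start: joints at [83.686, 22.042, 0.453, 0, -68.411, -14.817], TCP at [0.225, 0.583, 0.242] pointing down, gripper open.
Joint ranges: [-179.83, 179.83], [-69.29, 118.12], [-61.27, 80.66], [-181.25, 117.63], [-171.15, -9.14], [-177.46, 177.46]. Speed limits (degrees/s): [159.86, 159.86, 180, 180, 180, 180].

### API

Orientations are given as a 3x3 rotation matrix whose columns are the frame's x, y, z axes.
In Python, from station import sense, capture, finish_job, tip_reach gives the robot as it stands.
- The arm moves only by the tool arm_command, never from a script. Its argument "deltas" is a list of rows, each a list of 7 numbers: the turn, a rotation vector about the tool's x, y, z in rad, then the shift along the tool's x, y, z in cm, then the closure, from -1 (fully open) to 1 (shut), so that 0 is half open. In form: [[rx, ry, rz, dx, dy, dz, hand], ...]. A call has 1 to 8 rows; each row is the pose to reach, as a shift and turn from the pose commanded when the call began, along the tool's axes at that moment; what a row does not reach only later rows make up. A row lasts 1/12 s, in which the tool goes at most 41.7 mm and 7.16 degrees, less where a joint would pass 70% of its speed; a pose out of reach is approached as far as the arm can. A call with a gripper value outside its range is refused whole. The fingers move at their own pace and stop on an object; the grip force is fixed at half the most. Time passes only in rows, so rows that repeat a pose let the fingers close. It gives the time, the measured TCP pose, the force, the opening and the grip force at its end, in the units of the state.
- sense(): the state, without advancing time (a new reading comes with each control period).
- capture(name): name is "scene" or "top" or "wrist"; returns a dict with "pixels" (480x640x3 uint8, blue, green, red), "fovy" (degrees; the focal length in pixels is half the picture's height over the tangent of half this angle, whatever the lens; pixels are square), "cx", "cy" (the principal point, pixels), "rvec" (rotation vector, rad) and "tvec" (3), from world to camera coordinates, as OpenCV has them. Camera axes: x right, y down, z forward; pixel columns grow to the right and rows downward; lengths in m; the calibration is good to about 2 mm. A picture is of the moment at which its call begins. There is no depth.
- finish_job(): hands the job in; it is judged then, once.
The state is a dict: "time_s": time; "joints": joint angles; "joint_velocities": joint speeds; "effort": joint torques, N m; "tcp_pos": TCP position; "ee_rot": TCP orientation; "wrist_force": force on the tool from outside, world axes, zero at the start; "moment": the same for the moment, N m; "gripper_width": opening from 0.0 (shut) to 1.0 (fully open); "gripper_force": force on a finger pad.
Only numpy, scipy, OpenCV 4.12 (cv2) and the standard library are available. Lean on these libraries where they do the work, as an engineer would, in place of code of your own. Each camera call takes 0.05 s, during which the arm holds its last target. There are 200 camera calls.

## Working session

There is one attempt and no reset: what is moved stays moved. The work goes in short steps, Python scripts to look and compute and a tool call to move; the robot and the scene stay as the last step left them, time stands still between calls to the robot, and variables do not carry over. Pictures are saved under pics/ and viewed, at most 10 in all, crops included, and the job is handed in when it is done.

Besides the shell and the picture viewer there is one more tool, called after "Call:" as name(argument=value, ...) on one line, values as JSON. arm_command: Moves the arm, as the interface text tells. Its arguments: {"type":"object","properties":{"deltas":{"type":"array"}},"required":["deltas"]}

```bash
mkdir -p pics; cat > h.py <<'E'
import numpy as np, cv2
from station import sense, capture, finish_job, tip_reach
def snap(n,f):
    c=capture(n); cv2.imwrite('pics/'+f+'.png',c['pixels']); np.save('pics/'+f+'.npy',c,allow_pickle=True); return c
def load(f): return np.load('pics/'+f+'.npy',allow_pickle=True).item()
def cam(c):
    f=240/np.tan(np.radians(c['fovy']/2)); K=np.array([[f,0,c['cx']],[0,f,c['cy']],[0,0,1.]])
    return K,cv2.Rodrigues(np.array(c['rvec'],float))[0],np.array(c['tvec'],float).reshape(3)
def ray(c,u,v,z):
    K,R,t=cam(c); d=R.T@np.linalg.solve(K,[u,v,1]); o=-R.T@t
    return o+d*(z-o[2])/d[2]
def proj(c,P):
    K,R,t=cam(c); q=(np.atleast_2d(P)@R.T+t)@K.T; return q[:,:2]/q[:,2:]
E
python3 - <<'E'
from h import *
s=sense(); print(s, tip_reach)
a=snap('top','top0');b=snap('scene','scene0')
for c in(a,b): K,R,t=cam(c); print(K[0,0],-R.T@t,R[2])
E
```

```text
{'time_s': 0.0, 'joints': array([ 8.36865481e+01,  2.20898900e+01,  3.82453166e-01, -2.61719816e-02,
       -6.84119730e+01, -1.48132369e+01]), 'joint_velocities': array([-0.06677063,  0.00502939, -0.0143379 , -0.04465404, -0.04049038,
       -0.12252061]), 'effort': array([ 9.49013920e-04, -3.90668142e+01,  1.87400025e+01,  4.21974689e+00,
        1.09232203e-02, -1.95484345e-04]), 'tcp_pos': array([0.22509678, 0.58247778, 0.2404943 ]), 'ee_rot': array([[ 9.32725035e-01, -3.60587832e-01, -6.51348151e-04],
       [-3.60588400e-01, -9.32722846e-01, -2.02471027e-03],
       [ 1.22558587e-04,  2.12336655e-03, -9.99997738e-01]]), 'wrist_force': array([-0.31629268,  0.14902007, -0.73869785]), 'moment': array([-0.03050396,  0.01223636, -0.03031253]), 'gripper_force': 0.0, 'gripper_width': 0.9988454496529976} 0.019
448.5707711810155 [ 0.45688121 -0.13730093  1.45191417] [ 0.05328702 -0.00701801 -0.99855458]
437.61944090538896 [ 0.00689879 -0.98780031  0.98574985] [ 0.38128629  0.63433536 -0.67248748]
```

View pics/top0.png

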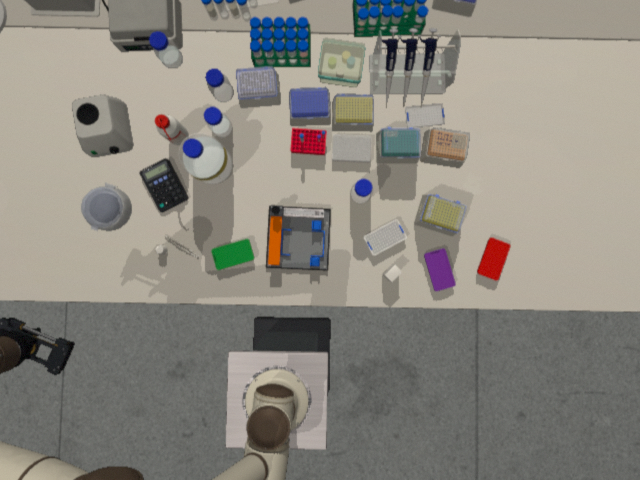

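View pics/scene0.png

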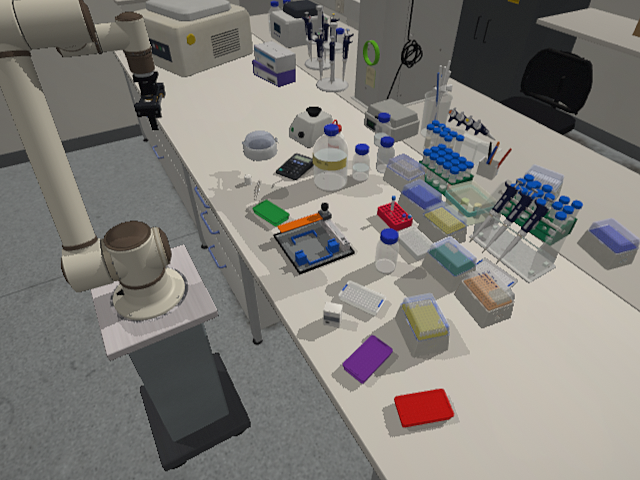

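Tray candidates in the top view are the clear tray with clips at (386,237) beside the carton (393,272), and a similar one at (425,115). There are also green (233,254), purple (439,269) and red (493,259) look-alikes. I choose (386,237) and will check it in a close crop. The forceps are near (180,245) and the cup is at (160,249).

```bash
python3 - <<'E'
from h import *
a=load('top0')['pixels']
f=lambda x0,y0,w,h,W,H: cv2.resize(a[y0:y0+h,x0:x0+w],(W,H),interpolation=cv2.INTER_CUBIC)
# carrier 8px/px? ; scale 5
A=f(258,198,80,80,400,400);B=f(350,210,80,80,400,400)
C=f(145,230,60,40,300,200)
out=np.zeros((600,800,3),np.uint8); out[:400,:400]=A; out[:400,400:]=B; out[400:,:300]=C
cv2.imwrite('pics/crop0.png',out)
E
```

```text
(no output)
```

View pics/crop0.png

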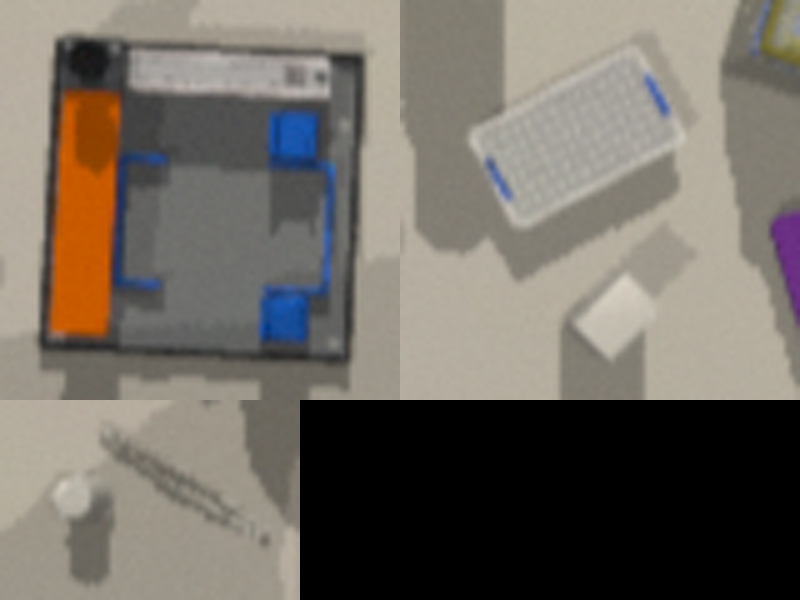

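The crop confirms the tray: clear, with blue end clips, beside the carton. Its corners are at crop (470,135), (632,48), (685,135) and (520,228). The forceps run from (105,432) to (268,543), and the carrier rim corners are at (58,40), (362,57), (347,358) and (42,345).

```bash
python3 - <<'E'
from h import *
c=load('top0'); s=sense()
T=np.array([ray(c,350+(u-400)/5,210+v/5,.025) for u,v in[(470,135),(632,48),(685,135),(520,228)]])
l=T[1]-T[0]+T[2]-T[3]
print('tray',T.mean(0),np.degrees(np.arctan2(l[1],l[0])),np.linalg.norm(T[1]-T[0]),np.linalg.norm(T[2]-T[1]))
F=np.array([ray(c,145+u/5,230+(v-400)/5,.004) for u,v in[(105,432),(268,543)]])
d=F[1]-F[0];print('forc',F.mean(0),np.degrees(np.arctan2(d[1],d[0])),np.linalg.norm(d))
C=np.array([ray(c,258+u/5,198+v/5,.012) for u,v in[(58,40),(362,57),(347,358),(42,345)]])
x=C[0]-C[3]+C[1]-C[2]; y=C[0]-C[1]+C[3]-C[2]
print('car',C.mean(0),np.degrees(np.arctan2(x[1],x[0])),np.degrees(np.arctan2(-y[0],y[1])),np.linalg.norm(x)/2,np.linalg.norm(y)/2)
K=ray(c,258+90/5,198+60/5,.093);print('knob',K)
print('cup',ray(c,145+72/5,230+(495-400)/5,.032),'carton',ray(c,350+(615-400)/5,210+315/5,.062))
w=snap('wrist','w0');Kk,R,t=cam(w);print('wristcam',-R.T@t,R[2],Kk[0,0])
E
```

```text
tray [ 0.52279278 -0.33872247  0.025     ] -60.17402274632403 0.1178242571506928 0.0648729178349338
forc [0.47829945 0.31219351 0.004     ] -122.92016713225745 0.1277067685386595
car [ 0.51605882 -0.06126774  0.012     ] -1.6600946103525853 -1.7257566536597009 0.1949829077881046 0.1957385050447273
knob [0.59624004 0.00456813 0.093     ]
cup [0.47175119 0.37532304 0.032     ] carton [ 0.41099119 -0.35842168  0.062     ]
wristcam [0.29460711 0.55554111 0.38403081] [-0.25444054  0.09577319 -0.9623344 ] 404.63074609835047
```

```bash
cat >> h.py <<'E'
def delta(p,yaw_y,R=None):
    """row to bring the TCP to p, tool down, y axis at yaw_y deg (mod 180, nearest)"""
    from scipy.spatial.transform import Rotation as Ro
    s=sense(); Rc=s['ee_rot']; cur=np.degrees(np.arctan2(Rc[1,1],Rc[0,1]))
    yaw_y=cur+(yaw_y-cur+90)%180-90; a=np.radians(yaw_y)
    y=np.array([np.cos(a),np.sin(a),0]); z=np.array([0,0,-1.]); Rt=np.c_[np.cross(y,z),y,z]
    q,_=np.linalg.qr(Rc); 
    rv=Ro.from_matrix(Rc.T@Rt).as_rotvec(); d=Rc.T@(np.array(p)-s['tcp_pos'])*100
    print('row',np.round(rv,3),np.round(d,2),'t',s['time_s'],'tcp',s['tcp_pos'].round(4),'cury',cur.round(2),'->',round(yaw_y,2))
E
python3 - <<'E'
from h import *
c=load('top0'); print('bottle',ray(c,363,188,.14), 'big',ray(c,193,148,.14))
delta([.523,-.339,.22],30)
E
```

```text
bottle [ 0.6615415  -0.25481344  0.14      ] big [0.77030178 0.24892933 0.14      ]
row [ 0.002 -0.001  0.678] [61.02 75.21  2.2 ] t 0.15 tcp [0.2251 0.5826 0.2407] cury -111.14 -> -150.0
```

Call:
arm_command(deltas=[[0,0,0.678,61.0,75.2,2.2,-1],[0,0,0.678,61.0,75.2,2.2,-1],[0,0,0.678,61.0,75.2,2.2,-1],[0,0,0.678,61.0,75.2,2.2,-1],[0,0,0.678,61.0,75.2,2.2,-1],[0,0,0.678,61.0,75.2,2.2,-1],[0,0,0.678,61.0,75.2,2.2,-1],[0,0,0.678,61.0,75.2,2.2,-1]])

```text
time_s: 0.82
tcp_pos: [0.3277, 0.2637, 0.2339]
ee_rot: [[0.501, -0.866, -0.0], [-0.866, -0.501, 0.0], [-0.0, 0.0, -1.0]]
wrist_force: [0.9, 0.2, -0.2]
gripper_width: 0.999
gripper_force: 0.0
```

```bash
python3 -c "
from h import *
delta([.523,-.339,.22],30)"
```

```text
row [0.    0.    0.001] [61.95 13.28  1.38] t 0.8167 tcp [0.3277 0.2637 0.2339] cury -149.94 -> -150.0
```

Call:
arm_command(deltas=[[0,0,0,62,13.3,1.4,-1],[0,0,0,62,13.3,1.4,-1],[0,0,0,62,13.3,1.4,-1],[0,0,0,62,13.3,1.4,-1],[0,0,0,62,13.3,1.4,-1],[0,0,0,62,13.3,1.4,-1],[0,0,0,62,13.3,1.4,-1],[0,0,0,62,13.3,1.4,-1]])

```text
time_s: 1.48
tcp_pos: [0.4303, -0.0533, 0.2268]
ee_rot: [[0.5, -0.866, 0.001], [-0.866, -0.5, 0.0], [0.0, -0.001, -1.0]]
wrist_force: [0.8, 1.2, 0.1]
gripper_width: 1.002
gripper_force: 0.0
```

```bash
python3 -c "
from h import *
delta([.523,-.339,.22],30)
snap('wrist','w1')"
```

```text
row [-0.001 -0.     0.   ] [29.37  6.27  0.68] t 1.4833 tcp [ 0.4303 -0.0533  0.2268] cury -149.97 -> -150.0
```

View pics/w1.png

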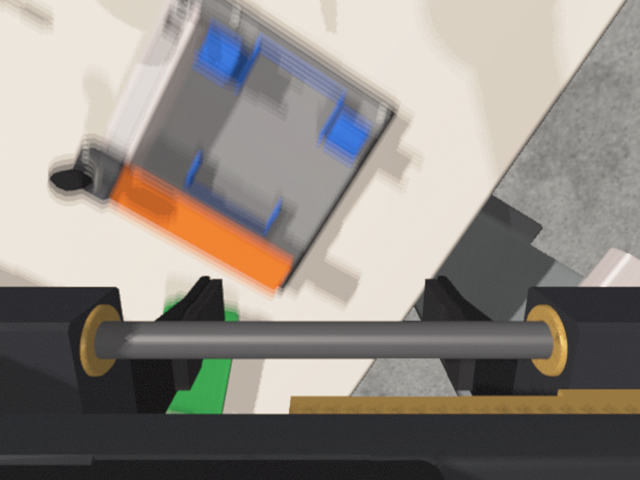

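The wrist view shows the carrier, blurred by motion, ahead of the tool around (240,150). I'll stop about 6 cm short of the tray to see it clearly.

Call:
arm_command(deltas=[[0,0,0,22.9,6.3,0.7,-1],[0,0,0,22.9,6.3,0.7,-1],[0,0,0,22.9,6.3,0.7,-1],[0,0,0,22.9,6.3,0.7,-1],[0,0,0,22.9,6.3,0.7,-1],[0,0,0,22.9,6.3,0.7,-1],[0,0,0,22.9,6.3,0.7,-1],[0,0,0,22.9,6.3,0.7,-1]])

```text
time_s: 2.2
tcp_pos: [0.4899, -0.2823, 0.2184]
ee_rot: [[0.498, -0.867, -0.002], [-0.867, -0.498, 0.001], [-0.002, 0.001, -1.0]]
wrist_force: [0.1, -0.4, 0.2]
gripper_width: 0.999
gripper_force: 0.0
```

```bash
python3 -c "
from h import *
snap('wrist','w2')
c=load('w2');print(proj(c,[[.523,-.339,.027]]))"
```

```text
[[321.79827823 133.24690085]]
```

View pics/w2.png

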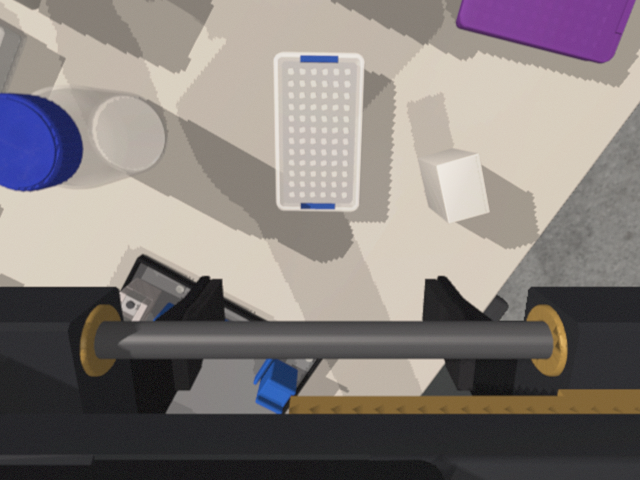

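The tray shows sharply with top corners at (275,53), (364,55), (360,210) and (276,210), aligned with the tool. The carton is at (455,185) and the bottle at (70,140).

```bash
python3 -c "
from h import *
c=load('w2')
T=np.array([ray(c,u,v,.024) for u,v in[(275,53),(364,55),(360,210),(276,210)]])
l=T[0]-T[3]+T[1]-T[2]; a=np.degrees(np.arctan2(l[1],l[0]));m=T.mean(0)
print(m,a,np.linalg.norm(l)/2,np.linalg.norm(T[0]-T[1]),np.linalg.norm(T[3]-T[2]))
m[2]=.022
delta(m,a+90)
"
```

```text
[ 0.52405273 -0.33582576  0.024     ] -60.95103493642142 0.12253608872920596 0.06848230272695963 0.0715713898681437
row [0.001 0.002 0.016] [ 6.47 -0.26 19.67] t 2.25 tcp [ 0.4898 -0.2812  0.2188] cury -150.06 -> -150.95
```

Call:
arm_command(deltas=[[0,0,0.016,6.5,-0.25,3,-1],[0,0,0.016,6.5,-0.25,6,-1],[0,0,0.016,6.5,-0.25,10,-1],[0,0,0.016,6.5,-0.25,14,-1],[0,0,0.016,6.5,-0.25,16.5,-1],[0,0,0.016,6.5,-0.25,18.5,-1],[0,0,0.016,6.5,-0.25,19.6,-1],[0,0,0.016,6.5,-0.25,19.6,-1]])

```text
time_s: 2.92
tcp_pos: [0.5242, -0.3344, 0.0219]
ee_rot: [[0.488, -0.873, -0.004], [-0.873, -0.488, 0.001], [-0.003, 0.003, -1.0]]
wrist_force: [0.4, -0.4, -0.8]
gripper_width: 0.999
gripper_force: 0.0
```

Call:
arm_command(deltas=[[0,0,0,0,0,0,1],[0,0,0,0,0,0,1],[0,0,0,0,0,0,1],[0,0,0,0,0,0,1],[0,0,0,0,0,0,1],[0,0,0,0,0,0,1]])

```text
time_s: 3.42
tcp_pos: [0.5258, -0.3362, 0.0253]
ee_rot: [[0.487, -0.874, 0.002], [-0.874, -0.487, -0.001], [0.002, -0.001, -1.0]]
wrist_force: [-1.0, 1.6, 6.2]
gripper_width: 0.777
gripper_force: 30.0
```

Call:
arm_command(deltas=[[0,0,0,0,0,-2,1],[0,0,0,0,0,-5,1],[0,0,0,0,0,-9,1],[0,0,0,0,0,-13,1],[0,0,0,0,0,-16,1],[0,0,0,0,0,-17.5,1],[0,0,0,0,0,-17.5,1]])

```text
time_s: 4.0
tcp_pos: [0.5269, -0.337, 0.2037]
ee_rot: [[0.487, -0.874, 0.009], [-0.874, -0.487, -0.004], [0.008, -0.006, -1.0]]
wrist_force: [1.0, -0.3, -1.6]
gripper_width: 0.776
gripper_force: 30.0
```

```bash
python3 -c "
from h import *
delta([.505,.08,.2],-1.7)"
```

```text
row [-0.008 -0.006  0.538] [-37.5  -18.38   0.19] t 4.0 tcp [ 0.5269 -0.337   0.2037] cury -150.88 -> -181.7
```

Call:
arm_command(deltas=[[0,0,0.538,-37.5,-18.4,0.2,1],[0,0,0.538,-37.5,-18.4,0.2,1],[0,0,0.538,-37.5,-18.4,0.2,1],[0,0,0.538,-37.5,-18.4,0.2,1],[0,0,0.538,-37.5,-18.4,0.2,1],[0,0,0.538,-37.5,-18.4,0.2,1],[0,0,0.538,-37.5,-18.4,0.2,1],[0,0,0.538,-37.5,-18.4,0.2,1]])

```text
time_s: 4.67
tcp_pos: [0.5068, -0.0132, 0.1954]
ee_rot: [[-0.031, -1.0, -0.003], [-1.0, 0.031, -0.0], [0.0, 0.003, -1.0]]
wrist_force: [1.0, 0.2, -2.8]
gripper_width: 0.781
gripper_force: 30.0
```

```bash
python3 -c "
from h import *
delta([.505,.08,.2],-1.7)"
```

```text
row [ 0.003 -0.    -0.001] [-9.31  0.47 -0.47] t 4.6667 tcp [ 0.5068 -0.0132  0.1954] cury 178.23 -> 178.3
```

Call:
arm_command(deltas=[[0,0,0,-4,0.2,-0.4,1],[0,0,0,-7.5,0.4,-0.5,1],[0,0,0,-9.3,0.5,-0.5,1],[0,0,0,-9.3,0.5,-0.5,1],[0,0,0,-9.3,0.5,-0.5,1],[0,0,0,-9.3,0.5,-0.5,1]])

```text
time_s: 5.17
tcp_pos: [0.5055, 0.0776, 0.2008]
ee_rot: [[-0.03, -1.0, -0.003], [-1.0, 0.03, -0.001], [0.001, 0.003, -1.0]]
wrist_force: [0.7, -0.3, -1.6]
gripper_width: 0.776
gripper_force: 30.0
```

```bash
python3 -c "
from h import *
snap('wrist','w3');print(sense()['tcp_pos'],sense()['ee_rot'])"
```

```text
[0.50566613 0.0771888  0.2010896 ] [[-3.12261218e-02 -9.99510061e-01 -2.13722106e-03]
 [-9.99511961e-01  3.12279145e-02 -8.10633464e-04]
 [ 8.76977259e-04  2.11086507e-03 -9.99997388e-01]]
```

View pics/w3.png

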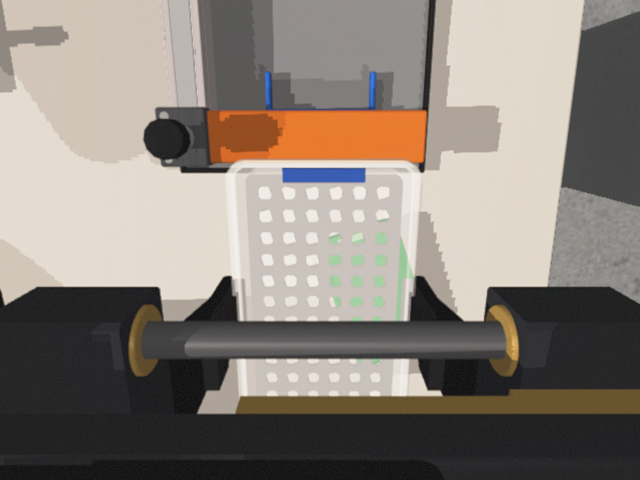

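The tray is held straight with its front lid edge at row 161 and blue clip at (323,175). The knob top is at (167,138), the bar's right end corners at (427,110) and (427,163), and the well wall stub ends at (268,72) and (373,72).

```bash
python3 -c "
from h import *
c=load('w3');s=sense();R=s['ee_rot'];p=s['tcp_pos']
print('tray front in tool',[(R.T@(ray(c,u,v,p[2]+.002)-p)).round(4) for u,v in[(240,161),(323,161),(410,161),(230,175),(420,175)]])
th=np.radians(-1.7);X=np.array([np.cos(th),np.sin(th)]);Y=np.array([-X[1],X[0]])
def w(u,v,z,x,y):
  q=ray(c,u,v,z)[:2]; print('well',(q-x*X-y*Y).round(4),q.round(4))
w(167,138,.093,.095,.085);w(427,110,.053,-.074,.067);w(427,163,.053,-.074,.103)
w((268+373)/2,72,.018,0,.038)
a=ray(c,268,72,.018)-ray(c,373,72,.018);print(np.degrees(np.arctan2(a[1],a[0])),np.linalg.norm(a))
a=ray(c,208,110,.053)-ray(c,427,110,.053);print(np.degrees(np.arctan2(a[1],a[0])))
"
```

```text
tray front in tool [array([ 0.0616, -0.0284, -0.002 ]), array([ 0.0616,  0.0002, -0.0019]), array([ 0.0616,  0.0302, -0.0019]), array([ 0.0568, -0.0322, -0.002 ]), array([ 0.0567,  0.0339, -0.0019])]
well [ 0.4998 -0.0732] [0.5973 0.009 ]
well [ 0.503  -0.0723] [ 0.431  -0.0031]
well [ 0.5006 -0.0721] [0.4296 0.033 ]
well [ 0.5023 -0.0717] [ 0.5035 -0.0337]
-1.7717544207516336 0.07897397703724447
-1.7851789541672918
```

```bash
python3 -c "
from h import *
delta([.501,-.0724,.07],-1.75)"
```

```text
row [ 0.002 -0.001 -0.001] [14.95 -0.03 13.12] t 5.2167 tcp [0.5057 0.0772 0.2011] cury 178.21 -> 178.25
```

Call:
arm_command(deltas=[[0,0,0,4,0,0,1],[0,0,0,8,0,0.5,1],[0,0,0,12,0,2,1],[0,0,0,14.9,0,5,1],[0,0,0,14.9,0,9,1],[0,0,0,14.9,0,12,1],[0,0,0,14.9,0,13.1,1],[0,0,0,14.9,0,13.1,1]])

```text
time_s: 5.88
tcp_pos: [0.4987, -0.0728, 0.0676]
ee_rot: [[-0.034, -0.999, -0.008], [-0.999, 0.034, -0.001], [0.001, 0.008, -1.0]]
wrist_force: [-0.2, -0.9, -0.7]
gripper_width: 0.779
gripper_force: 30.0
```

Call:
arm_command(deltas=[[0,0,0,0,0,0,1],[0,0,0,0,0,0,1]])

```text
time_s: 6.05
tcp_pos: [0.5028, -0.0712, 0.0722]
ee_rot: [[-0.031, -1.0, 0.002], [-1.0, 0.031, 0.0], [-0.0, -0.002, -1.0]]
wrist_force: [0.2, -0.4, -1.2]
gripper_width: 0.782
gripper_force: 30.0
```

```bash
python3 -c "
from h import *
delta([.501,-.0724,.034],-1.75)"
```

```text
row [-0.002  0.    -0.   ] [0.12 0.19 3.82] t 6.05 tcp [ 0.5028 -0.0712  0.0722] cury 178.25 -> 178.25
```

Call:
arm_command(deltas=[[0,0,0,0.1,0.1,0.4,1],[0,0,0,0.1,0.1,0.9,1],[0,0,0,0.1,0.1,1.4,1],[0,0,0,0.1,0.1,1.9,1],[0,0,0,0.1,0.1,2.4,1],[0,0,0,0.1,0.1,2.8,1],[0,0,0,0.1,0.1,3.2,1],[0,0,0,0.1,0.1,3.4,1]])

```text
time_s: 6.72
tcp_pos: [0.5005, -0.0716, 0.0363]
ee_rot: [[-0.03, -1.0, -0.001], [-1.0, 0.03, -0.0], [0.0, 0.001, -1.0]]
wrist_force: [0.1, 1.3, -1.5]
gripper_width: 0.779
gripper_force: 30.0
```

Call:
arm_command(deltas=[[0,0,0,0,0,0.1,1],[0,0,0,0,0,0.3,1],[0,0,0,0,0,0.4,1]])

```text
time_s: 6.97
tcp_pos: [0.5009, -0.0716, 0.033]
ee_rot: [[-0.03, -1.0, 0.0], [-1.0, 0.03, 0.0], [-0.0, -0.0, -1.0]]
wrist_force: [1.3, -0.3, -1.4]
gripper_width: 0.78
gripper_force: 30.0
```

Call:
arm_command(deltas=[[0,0,0,0,0,0.1,1],[0,0,0,0,0,0.2,1],[0,0,0,0,0,0.3,1],[0,0,0,0,0,0.3,1]])

```text
time_s: 7.3
tcp_pos: [0.5009, -0.0716, 0.0313]
ee_rot: [[-0.03, -1.0, 0.001], [-1.0, 0.03, -0.0], [0.0, -0.001, -1.0]]
wrist_force: [-3.3, 1.0, 7.5]
gripper_width: 0.778
gripper_force: 30.0
```

Call:
arm_command(deltas=[[0,0,0,0,0,0,-1],[0,0,0,0,0,0,-1],[0,0,0,0,0,0,-1],[0,0,0,0,0,0,-1]])

```text
time_s: 7.63
tcp_pos: [0.5009, -0.0717, 0.0301]
ee_rot: [[-0.03, -1.0, 0.0], [-1.0, 0.03, 0.0], [-0.0, -0.0, -1.0]]
wrist_force: [0.4, -0.3, -0.4]
gripper_width: 0.968
gripper_force: 0.0
```

Call:
arm_command(deltas=[[0,0,0,0,0,-1,-1],[0,0,0,0,0,-3,-1],[0,0,0,0,0,-6,-1],[0,0,0,0,0,-10,-1],[0,0,0,0,0,-14,-1],[0,0,0,-4,0,-17,-1],[0,0,0,-7,0,-17,-1],[0,0,0,-7,0,-17,-1]])

```text
time_s: 8.3
tcp_pos: [0.5049, 0.0023, 0.2041]
ee_rot: [[-0.026, -1.0, 0.008], [-1.0, 0.026, 0.003], [-0.003, -0.008, -1.0]]
wrist_force: [-0.5, -0.3, -0.0]
gripper_width: 0.997
gripper_force: 0.0
```

Call:
arm_command(deltas=[[0,0,0,0,0,0,-1],[0,0,0,0,0,0,-1]])

```text
time_s: 8.47
tcp_pos: [0.5024, -0.0017, 0.2002]
ee_rot: [[-0.029, -1.0, -0.001], [-1.0, 0.029, -0.0], [0.0, 0.001, -1.0]]
wrist_force: [-0.3, 0.7, -0.5]
gripper_width: 0.998
gripper_force: 0.0
```

```bash
python3 -c "
from h import *
snap('wrist','w4');print(sense()['tcp_pos'])"
```

```text
[ 0.50234886 -0.00216025  0.19981133]
```

View pics/w4.png

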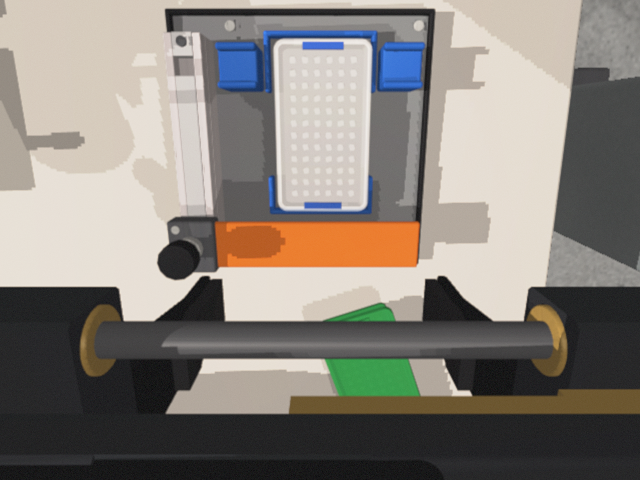

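The tray lies flat inside the blue walls, with corners around (275,40)–(370,210). The saddle blocks are at (240,66) and (400,66) and the knob at (180,258).

```bash
python3 -c "
from h import *
c=load('w4')
P=np.array([ray(c,u,v,.043) for u,v in[(240,66.5),(400.5,66.5)]]);print('saddle',P.mean(0),np.linalg.norm(P[0]-P[1]))
B=[ray(c,u,v,.053)[:2].round(4) for u,v in[(419,222),(417,267)]];print('bar',B)
P=ray(c,180,258,.093);print('knob',P)
th=np.radians(-1.75);X=np.array([np.cos(th),np.sin(th)]);Y=np.array([-X[1],X[0]]);w=np.array([.501,-.0724]);print('exp saddle',w-.042*Y,'knob',w+.095*X+.085*Y)
delta([.513,.367,.2],147)"
```

```text
saddle [ 0.50092343 -0.1134389   0.043     ] 0.11081672562838753
bar [array([ 0.4314, -0.0033]), array([0.4317, 0.0321])]
knob [0.59615149 0.00615821 0.093     ]
exp saddle [ 0.49971738 -0.11438041] knob [0.59855146 0.0096592 ]
row [ 0.001 -0.001  0.546] [-3.693e+01  5.000e-02 -3.000e-02] t 8.5167 tcp [ 0.5023 -0.0022  0.1998] cury 178.26 -> 147.0
```

Call:
arm_command(deltas=[[0,0,0.546,-36.9,0,0,0],[0,0,0.546,-36.9,0,0,0],[0,0,0.546,-36.9,0,0,0],[0,0,0.546,-36.9,0,0,0],[0,0,0.546,-36.9,0,0,0],[0,0,0.546,-36.9,0,0,0],[0,0,0.546,-36.9,0,0,0],[0,0,0.546,-36.9,0,0,0]])

```text
time_s: 9.18
tcp_pos: [0.5126, 0.3179, 0.1993]
ee_rot: [[-0.546, -0.838, -0.001], [-0.838, 0.546, -0.002], [0.002, 0.0, -1.0]]
wrist_force: [1.8, 0.1, -0.4]
gripper_width: 0.526
gripper_force: 0.0
```

```bash
python3 -c "
from h import *
delta([.513,.367,.2],147)"
```

```text
row [ 0.    -0.002 -0.002] [-4.13  2.65 -0.08] t 9.1833 tcp [0.5126 0.3179 0.1993] cury 146.9 -> 147.0
```

Call:
arm_command(deltas=[[0,0,0,-2.5,1.6,0,0],[0,0,0,-4.1,2.6,0,0],[0,0,0,-4.1,2.6,0,0],[0,0,0,-4.1,2.6,0,0],[0,0,0,-4.1,2.6,0,0]])

```text
time_s: 9.6
tcp_pos: [0.5132, 0.3644, 0.1992]
ee_rot: [[-0.546, -0.838, -0.002], [-0.838, 0.546, -0.002], [0.002, 0.0, -1.0]]
wrist_force: [-0.1, 0.0, -0.3]
gripper_width: 0.501
gripper_force: 0.0
```

```bash
python3 -c "
from h import *
snap('wrist','w5');print(sense()['tcp_pos'])"
```

```text
[0.51330938 0.36424263 0.19964535]
```

View pics/w5.png

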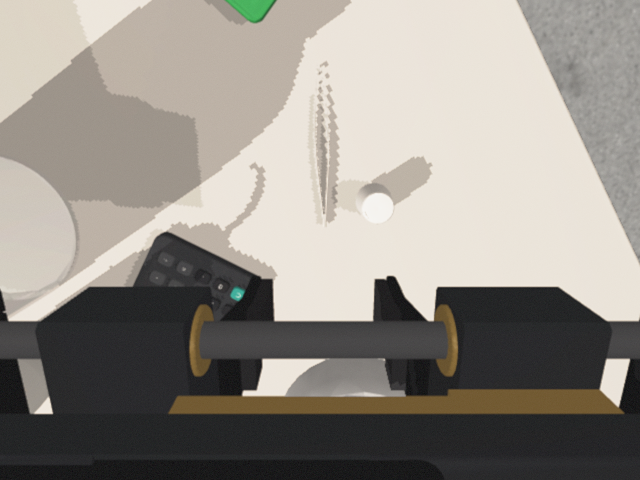

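The forceps run upright in the picture from about (323,63) to (325,225), with the cup at (376,205). I'll enlarge this to separate the body from its shadow.

```bash
python3 -c "
from h import *
a=load('w5')['pixels'][50:240,275:405]
cv2.imwrite('pics/crop5.png',cv2.resize(a,None,fx=3,fy=3,interpolation=cv2.INTER_NEAREST))"
```

```text
(no output)
```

View pics/crop5.png

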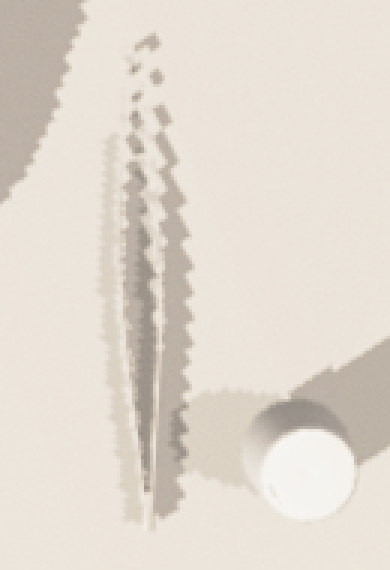

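The forceps body runs in the crop from about (144,35) to (150,530). The legs at mid-length are at x = 122 to 163, and the cup is clear on the right at (305,470).

```bash
python3 -c "
from h import *
c=load('w5')
a,b=ray(c,322.8,61.7,.005),ray(c,325,226.7,.005);d=a-b;m=(a+b)/2;g=np.degrees(np.arctan2(d[1],d[0]))
m2=ray(c,322.5,144,.005)
print(np.linalg.norm(d),m,m2,g)
m=(m+m2)/2; m[2]=.0215; print(m)
delta(m,g+90)"
```

```text
0.13173146142335726 [0.48321218 0.31913081 0.005     ] [0.48219464 0.31539227 0.005     ] -122.32009060459283
[0.48270341 0.31726154 0.0215    ]
row [ 0.    -0.002 -0.014] [ 5.580e+00 -1.000e-02  1.782e+01] t 9.65 tcp [0.5133 0.3642 0.1996] cury 146.9 -> 147.68
```

Call:
arm_command(deltas=[[0,0,-0.014,4,0,2,0],[0,0,-0.014,5.4,0,5,0],[0,0,-0.014,5.4,0,9,0],[0,0,-0.014,5.4,0,12.5,0],[0,0,-0.014,5.4,0,15,0],[0,0,-0.014,5.4,0,16.6,0],[0,0,-0.014,5.4,0,17.4,0],[0,0,-0.014,5.4,0,17.6,0]])

```text
time_s: 10.32
tcp_pos: [0.4834, 0.3189, 0.0229]
ee_rot: [[-0.534, -0.845, -0.002], [-0.845, 0.534, -0.002], [0.003, 0.0, -1.0]]
wrist_force: [-0.4, -0.5, 0.1]
gripper_width: 0.501
gripper_force: 0.0
```

Call:
arm_command(deltas=[[0,0,0,0,0,0,0],[0,0,0,0,0,0,0],[0,0,0,0,0,0,0]])

```text
time_s: 10.57
tcp_pos: [0.4845, 0.3212, 0.0257]
ee_rot: [[-0.533, -0.846, 0.002], [-0.846, 0.533, 0.002], [-0.003, -0.001, -1.0]]
wrist_force: [0.0, 0.8, -0.8]
gripper_width: 0.5
gripper_force: 0.0
```

Call:
arm_command(deltas=[[0,0,0,0.25,0,0.3,0],[0,0,0,0.25,0,0.35,0],[0,0,0,0.25,0,0.35,1],[0,0,0,0.25,0,0.35,1],[0,0,0,0.25,0,0.35,1],[0,0,0,0.25,0,0.35,1],[0,0,0,0.25,0,0.35,1],[0,0,0,0.25,0,0.35,1]])

```text
time_s: 11.23
tcp_pos: [0.4824, 0.3186, 0.0206]
ee_rot: [[-0.533, -0.846, -0.0], [-0.846, 0.533, -0.0], [0.0, -0.0, -1.0]]
wrist_force: [1.5, 0.8, 0.3]
gripper_width: 0.134
gripper_force: 5.1
```

Call:
arm_command(deltas=[[0,0,0,0,0,0,1],[0,0,0,0,0,0,1],[0,0,0,0,0,-2,1],[0,0,0,0,0,-5,1],[0,0,0,0,0,-9,1],[0,0,0,0,0,-13,1],[0,0,0,0,0,-16,1],[0,0,0,0,0,-17,1]])

```text
time_s: 11.9
tcp_pos: [0.4843, 0.3202, 0.1966]
ee_rot: [[-0.532, -0.847, 0.008], [-0.847, 0.532, 0.007], [-0.01, -0.003, -1.0]]
wrist_force: [0.6, 0.6, -0.6]
gripper_width: 0.124
gripper_force: 30.0
```

```bash
python3 -c "
from h import *
delta([.5,-.02,.2],88.25)
print(sense()['gripper_width'],sense()['gripper_force'])"
```

```text
row [0.002 0.01  1.04 ] [ 27.96 -19.43  -0.56] t 11.9 tcp [0.4843 0.3202 0.1966] cury 147.85 -> 88.25
0.12427969470870905 29.99994364043232
```

Call:
arm_command(deltas=[[0,0,1.04,28,-19.4,-0.5,1],[0,0,1.04,28,-19.4,-0.5,1],[0,0,1.04,28,-19.4,-0.5,1],[0,0,1.04,28,-19.4,-0.5,1],[0,0,1.04,28,-19.4,-0.5,1],[0,0,1.04,28,-19.4,-0.5,1],[0,0,1.04,28,-19.4,-0.5,1],[0,0,1.04,28,-19.4,-0.5,1]])

```text
time_s: 12.57
tcp_pos: [0.4962, -0.0163, 0.1952]
ee_rot: [[-1.0, -0.003, -0.001], [-0.003, 1.0, 0.0], [0.001, 0.0, -1.0]]
wrist_force: [0.9, 0.8, -0.8]
gripper_width: 0.123
gripper_force: 30.0
```

```bash
python3 -c "
from h import *
delta([.5,-.114,.12],88.25)"
```

```text
row [ 0.    -0.001  0.034] [-0.36 -9.77  7.52] t 12.5667 tcp [ 0.4962 -0.0163  0.1952] cury 90.17 -> 88.25
```

Call:
arm_command(deltas=[[0,0,0.034,-0.4,-4,0,1],[0,0,0.034,-0.4,-7,1,1],[0,0,0.034,-0.4,-9.2,3,1],[0,0,0.034,-0.4,-9.8,5,1],[0,0,0.034,-0.4,-9.8,7,1],[0,0,0.034,-0.4,-9.8,7.5,1],[0,0,0.034,-0.4,-9.8,7.5,1],[0,0,0.034,-0.4,-9.8,7.5,1]])

```text
time_s: 13.23
tcp_pos: [0.5022, -0.1122, 0.1208]
ee_rot: [[-1.0, 0.024, 0.0], [0.024, 1.0, -0.0], [-0.0, -0.0, -1.0]]
wrist_force: [0.1, 0.8, -0.8]
gripper_width: 0.125
gripper_force: 30.0
```

```bash
python3 -c "
from h import *
c=snap('wrist','w6');delta([.5,-.114,.062],88.25)
s=sense();R=s['ee_rot'];p=s['tcp_pos'];print(R)
for x in(.04,.066):print(proj(c,p+R@[x,0,.017]))
cv2.imwrite('pics/w6b.png',c['pixels'][0:480])"
```

```text
row [-0.     0.002  0.006] [ 0.28 -0.2   5.94] t 13.2833 tcp [ 0.5027 -0.112   0.1214] cury 88.62 -> 88.25
[[-9.99707404e-01  2.41258902e-02  1.74561211e-03]
 [ 2.41255616e-02  9.99708914e-01 -2.09087638e-04]
 [-1.75014841e-03 -1.66912587e-04 -9.99998455e-01]]
[[324.92282657 211.94144166]]
[[324.93307573 146.07812333]]
```

View pics/w6b.png

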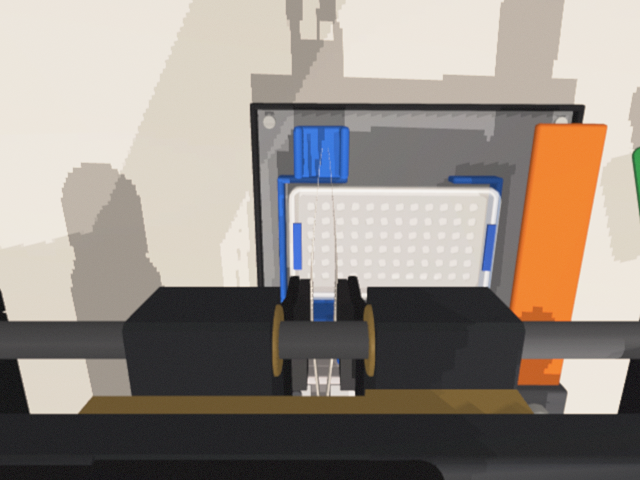

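The forceps tip is at (325,148), where a centred grasp should put it, and the near saddle block is centred at about (322,155).

```bash
python3 -c "
from h import *
c=load('w6');th=np.radians(-1.75);X=np.array([np.cos(th),np.sin(th)])
q=[ray(c,u,v,.043) for u,v in[(297,128),(348,128),(349,179),(295,179)]];q=np.mean(q,0)
print(q,q[:2]+.058*X)"
```

```text
[ 0.44432906 -0.11187409  0.043     ] [ 0.502302   -0.11364533]
```

Call:
arm_command(deltas=[[0,0,0.006,0.17,-0.18,1,1],[0,0,0.006,0.17,-0.18,2,1],[0,0,0.006,0.17,-0.18,3,1],[0,0,0.006,0.17,-0.18,4,1],[0,0,0.006,0.17,-0.18,4.8,1],[0,0,0.006,0.17,-0.18,5.3,1],[0,0,0.006,0.17,-0.18,5.5,1],[0,0,0.006,0.17,-0.18,5.5,1]])

```text
time_s: 13.95
tcp_pos: [0.4999, -0.1141, 0.0649]
ee_rot: [[-1.0, 0.031, -0.001], [0.031, 1.0, -0.0], [0.001, -0.0, -1.0]]
wrist_force: [-0.8, 0.0, -0.1]
gripper_width: 0.127
gripper_force: 30.0
```

Call:
arm_command(deltas=[[0,0,0,0,0,0,1],[0,0,0,0,0,0,1]])

```text
time_s: 14.12
tcp_pos: [0.5005, -0.1141, 0.0659]
ee_rot: [[-1.0, 0.031, 0.001], [0.031, 1.0, -0.0], [-0.001, -0.0, -1.0]]
wrist_force: [0.6, -0.9, 0.1]
gripper_width: 0.124
gripper_force: 30.0
```

Go down slowly to contact.

Call:
arm_command(deltas=[[0,0,0,0,0,0.2,1],[0,0,0,0,0,0.4,1],[0,0,0,0,0,0.6,1],[0,0,0,0,0,0.75,1],[0,0,0,0,0,0.85,1],[0,0,0,0,0,0.9,1],[0,0,0,0,0,0.9,1]])

```text
time_s: 14.7
tcp_pos: [0.5, -0.1142, 0.0564]
ee_rot: [[-1.0, 0.031, -0.0], [0.031, 1.0, -0.0], [0.0, -0.0, -1.0]]
wrist_force: [0.7, -0.2, -0.1]
gripper_width: 0.129
gripper_force: 30.0
```

Call:
arm_command(deltas=[[0,0,0,0,0,0.1,1],[0,0,0,0,0,0.15,1],[0,0,0,0,0,0.15,1]])

```text
time_s: 14.95
tcp_pos: [0.5002, -0.1142, 0.0554]
ee_rot: [[-1.0, 0.031, 0.0], [0.031, 1.0, -0.0], [-0.0, -0.0, -1.0]]
wrist_force: [-1.5, -0.2, 3.4]
gripper_width: 0.126
gripper_force: 30.0
```

Call:
arm_command(deltas=[[0,0,0,0,0,0,0.3],[0,0,0,0,0,0,0.3],[0,0,0,0,0,0,0.3],[0,0,0,0,0,-1,0.3],[0,0,0,0,0,-3,0.3],[0,0,0,0,0,-6,0],[0,0,0,0,0,-9,0],[0,0,0,0,0,-11,0]])

```text
time_s: 15.62
tcp_pos: [0.5011, -0.1143, 0.1685]
ee_rot: [[-1.0, 0.031, 0.004], [0.031, 1.0, -0.0], [-0.004, -0.0, -1.0]]
wrist_force: [0.5, -0.3, 0.2]
gripper_width: 0.471
gripper_force: 0.0
```

```bash
python3 -c "
from h import *
delta([.545,.01,.17],88.25)"
```

```text
row [-0.     0.004 -0.   ] [-4.01 12.56 -0.14] t 15.6167 tcp [ 0.5011 -0.1143  0.1685] cury 88.25 -> 88.25
```

```bash
python3 -c "
from h import *
delta([.662,.005,.2],88.25)"
```

```text
row [-0.     0.004 -0.   ] [-15.73  12.41  -3.09] t 15.6167 tcp [ 0.5011 -0.1143  0.1685] cury 88.25 -> 88.25
```

Call:
arm_command(deltas=[[0,0,0,-15.7,12.4,-3,0],[0,0,0,-15.7,12.4,-3,0],[0,0,0,-15.7,12.4,-3,0],[0,0,0,-15.7,12.4,-3,0],[0,0,0,-15.7,12.4,-3,0],[0,0,0,-15.7,12.4,-3,0],[0,0,0,-15.7,12.4,-3,0],[0,0,0,-15.7,12.4,-3,0]])

```text
time_s: 16.28
tcp_pos: [0.6601, 0.0048, 0.1947]
ee_rot: [[-1.0, 0.031, -0.002], [0.031, 1.0, -0.0], [0.002, -0.0, -1.0]]
wrist_force: [-0.1, -1.1, 0.1]
gripper_width: 0.495
gripper_force: 0.0
```

```bash
python3 -c "
from h import *
c=snap('wrist','w7');s=sense();print(s['tcp_pos'])
g=c['pixels'].max(2);u,v=proj(c,[[.5975,.0085,.093]])[0].round().astype(int);print(u,v)
r=np.linalg.norm(proj(c,[[.61,.0085,.093]])[0]-[u,v]);print('r',r)
for yy in range(v-40,v+41,5): print(yy,g[yy,u-45:u+46:5])
b=(c['pixels'][...,0].astype(int)-c['pixels'][...,2]>60).astype(np.uint8)
n,_,st,ce=cv2.connectedComponentsWithStats(b)
for i in range(1,n):
  if st[i,4]>60: print(st[i],ce[i].round(1))
print('saddles exp',proj(c,[[.501-.058,-.112,.043],[.501+.058,-.1156,.043]]))
"
```

```text
[0.65980528 0.00428477 0.19494289]
327 143
r 21.154659647429575
103 [101  99 100  99 153 241 234 195 197 195 196 198 241 241 241 174  46 185
 236]
108 [100  99  99 101 131 199 194 195 196 195 196 198 196 195 194 165  46 199
 236]
113 [ 99  98  99 100 131 198 196 196 196 193 195 196 198 195 196 159  42 210
 236]
118 [ 99 101  99 101  95 133 132 133 134 134 134 133 131 126 125 134  42 221
 236]
123 [103 101 102 102 102 101 102  78  80  78  80  78 102 101  99  93  39 232
 236]
128 [235 235 219 220 100 100 103  78  42  50  46  43 100 100 102  91  37 237
 236]
133 [227 225 216 217  99 102 100  49  48  49  48  50  50  97  97  88  39 240
 236]
138 [225 226 206 206  97 101  45  48  48  47  47  46  47  46 100  91  40 240
 236]
143 [225 225 204 205 103  98  49  49  47  48  46  42  43  43 101  94  37 240
 236]
148 [224 225 203 206  93  91  50  46  48  45  46  48  44  43 103  96  40 239
 237]
153 [213 214 185 187  90  92  44  45  47  45  48  43  46  42 101  86  44 239
 237]
158 [233 234 217 217  89 184 120  44  47  45  47  48  48 161 218  86  42 239
 237]
163 [ 33  38  36  35  86 173  93  61  46  47  45  45  80 159 153  77  46 238
 236]
168 [222 223 223 222 110 100  99 100 103  92  98 105 104 103 100 187 236 237
 237]
173 [221 220 220 220 220 220 221 220 220 220 220 226 230 237 230 237 236 237
 236]
178 [220 220 221 220 221 221 220 220 221 221 230 236 236 236 236 236 236 237
 236]
183 [221 220 220 220 220 219 221 220 220 236 236 236 237 237 236 236 236 237
 237]
[ 111    0   72  111 2797] [147.8  78. ]
[286   0   8  19 127] [289.5   9. ]
[265  63  36   7 244] [282.5  65.9]
saddles exp [[ 121.62794514 -114.23401412]
 [ 144.52257907   87.78363942]]
```

```bash
python3 -c "
from h import *
c=load('w7');m=(c['pixels'].max(2)<56).astype(np.uint8);q=np.zeros_like(m);q[120:175,295:352]=m[120:175,295:352]
q=cv2.morphologyEx(q,cv2.MORPH_OPEN,np.ones((7,7)))
ct=max(cv2.findContours(q,0,2)[0],key=cv2.contourArea);(u,v),r=cv2.minEnclosingCircle(ct);print(u,v,r,cv2.boundingRect(ct))
k=ray(c,u,v,.091);print(k)
k[2]=.13;delta(k,88.25)"
```

```text
329.0 146.0 20.61562728881836 (310, 126, 40, 41)
[0.59950255 0.00952955 0.091     ]
row [-0.    -0.001 -0.001] [6.04 0.33 6.5 ] t 16.3333 tcp [0.6598 0.0043 0.1949] cury 88.18 -> 88.25
```

Call:
arm_command(deltas=[[0,0,0,3,0.5,2,0],[0,0,0,5.5,0.5,4,0],[0,0,0,6.1,0.5,6,0],[0,0,0,6.1,0.5,6.5,0],[0,0,0,6.1,0.5,6.5,0],[0,0,0,6.1,0.5,6.5,0]])

```text
time_s: 16.83
tcp_pos: [0.6011, 0.0113, 0.1312]
ee_rot: [[-1.0, 0.031, 0.002], [0.031, 1.0, -0.0], [-0.002, -0.0, -1.0]]
wrist_force: [0.4, 0.7, 1.0]
gripper_width: 0.5
gripper_force: 0.0
```

```bash
python3 -c "
from h import *
delta([.599,.0095,.087],88.25)"
```

```text
row [-0.     0.002 -0.001] [ 0.21 -0.19  4.42] t 16.8333 tcp [0.6011 0.0113 0.1312] cury 88.2 -> 88.25
```

Call:
arm_command(deltas=[[0,0,0,0.1,-0.2,1,0],[0,0,0,0.1,-0.2,2,0],[0,0,0,0.1,-0.2,3,0],[0,0,0,0.1,-0.2,3.8,0],[0,0,0,0.1,-0.2,4.2,0],[0,0,0,0.1,-0.2,4.3,0],[0,0,0,0.1,-0.2,4.3,0],[0,0,0,0.1,-0.2,4.3,0]])

```text
time_s: 17.5
tcp_pos: [0.5994, 0.0099, 0.0872]
ee_rot: [[-1.0, 0.031, 0.0], [0.031, 1.0, -0.0], [-0.001, -0.0, -1.0]]
wrist_force: [0.4, -0.1, -0.4]
gripper_width: 0.503
gripper_force: 0.0
```

Call:
arm_command(deltas=[[0,0,0,0,0,0,1],[0,0,0,0,0,0,1],[0,0,0,0,0,0,1],[0,0,0,0,0,0,1],[0,0,0,0,0,0,1]])

```text
time_s: 17.92
tcp_pos: [0.5992, 0.0099, 0.0873]
ee_rot: [[-1.0, 0.031, 0.001], [0.031, 1.0, 0.0], [-0.001, 0.0, -1.0]]
wrist_force: [-0.5, -0.1, 0.9]
gripper_width: 0.274
gripper_force: 30.0
```

Call:
arm_command(deltas=[[0,0,0,0,0,-0.3,1],[0,0,0,0,0,-0.6,1],[0,0,0,0,0,-0.9,1],[0,0,0,0,0,-1.2,1],[0,0,0,0,0,-1.35,1],[0,0,0,0,0,-1.35,1],[0,0,0,0,0,-1.35,1]])

```text
time_s: 18.5
tcp_pos: [0.599, 0.0099, 0.1002]
ee_rot: [[-1.0, 0.031, 0.0], [0.031, 1.0, 0.0], [-0.0, 0.0, -1.0]]
wrist_force: [2.1, 0.8, -6.9]
gripper_width: 0.278
gripper_force: 30.0
```

```bash
python3 -c "
from h import *
th=np.radians(-1.75);Y=np.array([-np.sin(th),np.cos(th)])
s=sense();print(s['wrist_force'])
p=s['tcp_pos'].copy();p[:2]-=.127*Y;delta(p,88.25)"
```

```text
[ 2.08083276  0.76923723 -6.85800405]
row [ 0.     0.    -0.001] [-1.00e-02 -1.27e+01 -0.00e+00] t 18.5 tcp [0.599  0.0099 0.1002] cury 88.2 -> 88.25
```

Call:
arm_command(deltas=[[0,0,0,0,-0.4,0,1],[0,0,0,0,-1.2,0,1],[0,0,0,0,-2.2,0,1],[0,0,0,0,-3.3,0,1],[0,0,0,0,-4.4,0,1],[0,0,0,0,-5.4,0,1],[0,0,0,0,-6.2,0,1],[0,0,0,0,-6.5,0,1]])

```text
time_s: 19.17
tcp_pos: [0.597, -0.0569, 0.1006]
ee_rot: [[-0.999, 0.033, 0.0], [0.033, 0.999, -0.0], [-0.0, -0.0, -1.0]]
wrist_force: [3.9, 1.6, -7.1]
gripper_width: 0.271
gripper_force: 30.0
```

```bash
python3 -c "
from h import *
s=sense();print(s['wrist_force'])
delta([.599-.127*.0305,.0099-.1269,.1002],88.25)"
```

```text
[ 3.93214537  1.58027585 -7.0551506 ]
row [-0.     0.    -0.002] [-0.01 -6.01  0.04] t 19.1667 tcp [ 0.597  -0.0569  0.1006] cury 88.12 -> 88.25
```

Call:
arm_command(deltas=[[0,0,0,0,-0.4,0,1],[0,0,0,0,-1.2,0,1],[0,0,0,0,-2.2,0,1],[0,0,0,0,-3.3,0,1],[0,0,0,0,-4.4,0,1],[0,0,0,0,-5.3,0,1],[0,0,0,0,-5.9,0,1],[0,0,0,0,-6.0,0,1]])

```text
time_s: 19.83
tcp_pos: [0.5953, -0.1166, 0.1006]
ee_rot: [[-0.999, 0.033, 0.0], [0.033, 0.999, -0.0], [-0.0, -0.0, -1.0]]
wrist_force: [4.4, 0.3, -7.0]
gripper_width: 0.273
gripper_force: 30.0
```

Call:
arm_command(deltas=[[0,0,0,0,-0.05,0,1],[0,0,0,0,-0.1,0,1],[0,0,0,0,-0.1,0,1]])

```text
time_s: 20.08
tcp_pos: [0.5953, -0.1162, 0.1006]
ee_rot: [[-1.0, 0.031, 0.0], [0.031, 1.0, -0.0], [-0.0, -0.0, -1.0]]
wrist_force: [4.7, -0.8, -5.9]
gripper_width: 0.272
gripper_force: 30.0
```

Call:
arm_command(deltas=[[0,0,0,0,-0.1,0,1],[0,0,0,0,-0.15,0,1],[0,0,0,0,-0.2,0,1],[0,0,0,0,-0.2,0,1]])

```text
time_s: 20.42
tcp_pos: [0.5952, -0.1168, 0.1004]
ee_rot: [[-1.0, 0.031, 0.001], [0.031, 1.0, 0.001], [-0.0, 0.001, -1.0]]
wrist_force: [4.5, 4.1, -5.8]
gripper_width: 0.274
gripper_force: 30.0
```

At the end stop, with 4 N of reaction after 0.127 m of travel. Now lower the pin.

Call:
arm_command(deltas=[[0,0,0,0,0.1,0.2,1],[0,0,0,0,0.1,0.5,1],[0,0,0,0,0.1,0.8,1],[0,0,0,0,0.1,1.1,1],[0,0,0,0,0.1,1.3,1],[0,0,0,0,0.1,1.3,1],[0,0,0,0,0.1,1.3,1]])

```text
time_s: 21.0
tcp_pos: [0.5953, -0.1167, 0.0877]
ee_rot: [[-1.0, 0.031, 0.001], [0.031, 1.0, 0.0], [-0.001, 0.0, -1.0]]
wrist_force: [3.0, 2.6, -3.8]
gripper_width: 0.274
gripper_force: 30.0
```

Call:
arm_command(deltas=[[0,0,0,0,0,0,0],[0,0,0,0,0,0,0],[0,0,0,0,0,0,0],[0,0,0,0,0,0,0],[0,0,0,0,0,-2,0],[0,0,0,0,0,-6,0],[0,0,0,0,0,-10,0],[0,0,0,-4,0,-12,0]])

```text
time_s: 21.67
tcp_pos: [0.6291, -0.1191, 0.2131]
ee_rot: [[-1.0, 0.031, 0.003], [0.031, 1.0, -0.001], [-0.003, -0.001, -1.0]]
wrist_force: [0.5, -0.1, 0.6]
gripper_width: 0.5
gripper_force: 0.0
```

Call:
arm_command(deltas=[[0,0,0,0,0,-1,0],[0,0,0,-2,0,-1,0],[0,0,0,-2,0,-1,0],[0,0,0,-2,0,-1,0]])

```text
time_s: 22.0
tcp_pos: [0.652, -0.1192, 0.2152]
ee_rot: [[-0.999, 0.032, -0.002], [0.032, 0.999, -0.0], [0.002, -0.0, -1.0]]
wrist_force: [-0.1, -0.0, -0.4]
gripper_width: 0.504
gripper_force: 0.0
```

```bash
python3 -c "
from h import *
w=np.array([.501,-.0724]);th=np.radians(-1.75);X=np.array([np.cos(th),np.sin(th)]);Y=np.array([-X[1],X[0]])
print(sense()['tcp_pos'])
for n in('top','wrist','scene'):
  c=snap(n,'f_'+n);p=c['pixels'].astype(int)
  m=((p[...,2]>170)&(p[...,1]>60)&(p[...,1]<150)&(p[...,0]<80)).astype(np.uint8)
  k,_,st,ce=cv2.connectedComponentsWithStats(m)
  if k>1:
    i=1+st[1:,4].argmax();x0,y0,bw,bh,A=st[i];print(n,A,st[i])
    q=ray(c,*ce[i],.053)[:2]-w;print('  bar centre in carrier',q@X,q@Y)
# forceps ends sticking out beside bar? compare bystanders in top view
a=load('top0')['pixels'].astype(int);b=load('f_top')['pixels'].astype(int)
d=(abs(a-b).max(2)>40).astype(np.uint8);d=cv2.morphologyEx(d,cv2.MORPH_OPEN,np.ones((3,3)));d[300:]=0
k,_,st,_=cv2.connectedComponentsWithStats(d);print(st[1:])
"
```

```text
[ 0.6520238  -0.11915565  0.2152196 ]
top 346 [310 220  12  46 346]
  bar centre in carrier -0.007766073339357636 -0.04262004565738959
wrist 6319 [ 298    0   52  126 6319]
  bar centre in carrier 0.03651357279550427 -0.04193308220235896
scene 253 [296 235  40  21 253]
  bar centre in carrier -0.00872359070793245 -0.0431400557007431
[[ 253  140  102  111 3924]
 [ 213  149   41  125 2262]
 [ 207  158    6   18   78]
 [ 268  206   56   61 2046]
 [ 364  236    3    4   12]
 [ 167  238   17   14   99]
 [ 368  242   37   23  294]
 [ 255  253    6   13   62]
 [ 258  268    3    3    9]
 [ 270  273   12   15  173]
 [ 239  274   23   13  109]
 [ 210  276    8    6   30]
 [ 223  277   16   20  256]
 [ 310  282    9    8   52]
 [ 308  291    5    9   32]
 [ 254  295    7    5   27]]
```

```bash
python3 -c "
from h import *
print(finish_job())"
```

```text
the job is handed in; nothing more can be done
None
```

I packed the kit in the order asked and handed it in at about 22 s: the tray is flat in the well, the forceps are in the saddles, and the orange bar is locked over them. The forceps seating and the pin drop were judged from contact height and force, because the bar hides the forceps and my picture views were used up.

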